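# Lock the loose filter-cover screw with the slot key

## Robot

A 6-joint arm with a two-finger parallel gripper is mounted at the origin on the work surface. World frame = base frame: x ahead of the robot, y to its left, z up, the work surface at z = 0. Lengths are in m, angles in rad, forces in N, time in s.
With the tool pointing down it reaches from about 0.275 to 1 m from the base axis. Payload 8.4 kg.
Tool frame: the origin (TCP) lies on the centre line of the jaws, within the pads' length; the fingertips stand 17 mm ahead of it and the grasp point (between the pads) lies 2 mm behind it (finger_overhang is the distance from the TCP to the fingertips, in m); z points along the fingers, y is the line along which they close (so a half turn about z gives the same grasp; the last joint's range is limited). The gripper opens to 85 mm and grips with 20 to 120 N. Pads are 22 mm wide; open, the fingers measure 114 mm over their backs; the gripper's body (76 mm by 85 mm) begins 54 mm behind the grasp point. The pads swing forward as they close: fully open they stand 13 mm farther back than shut.
Start: joints at [1.29, 0.353, 1.633, -0, 1.155, -0.002], TCP at [0.172, 0.601, 0.248] pointing down, gripper open.
Joint ranges: [-2.63, 2.63], [-0.92, 2.1], [0.06, 2.66], [-1.3, 4.44], [0, 2.69], [-3.02, 3.02]. Speed limits (rad/s): [2.22, 2.22, 2.79, 3.14, 3.14, 3.14].

## Interface

Orientations are given as a unit quaternion [x, y, z, w].
In Python, from station import read_state, capture, camera_params, finish_job, recognise, regions_of, landmark_of, finger_overhang gives the robot as it stands. The module is installed in compiled form; this text tells all that it offers.
- The arm moves only by the tool move_arm, never from a script. Its argument "plan" is one flat list of numbers, 7 for each row, row after row: the opening, from 0 (shut) to 1 (fully open), then the shift along the tool's x, y, z in cm, then the turn, a rotation vector about the tool's x, y, z in rad. In form: [claw, x, y, z, wx, wy, wz, claw, x, y, z, wx, wy, wz, ...]. A call has 1 to 20 rows; each row shifts and turns the commanded pose from where the row before left it, along the tool's axes as they then stand; what a row does not reach is not made up. A row lasts 1/8 s, in which the tool goes at most 62.5 mm and 10.7 degrees, less where a joint would pass 70% of its speed; a pose out of reach is approached as far as the arm can. A call with a gripper value outside its range is refused whole. The fingers move at their own pace and stop on an object; "newtons" is the grip in N (left out, the last holds). Time passes only in rows, so rows that do not move let the fingers close. It gives the time, the measured TCP pose, the force, the opening and the grip force at its end, in the units of the state.
- read_state(): the state, without advancing time (a new reading comes with each control period).
- capture(name): name is "scene" or "side" or "wrist"; returns (picture, depth): 400x640x3 uint8, blue, green, red; 400x640 float32, m along the optical axis (not along the pixel's ray), 0 where there is no reading.
- camera_params(name): a dict with "K" (3x3 intrinsics, pixels), "rvec" (rotation vector, rad) and "tvec" (3), from world to camera coordinates, as OpenCV has them; the wrist camera has in their place "hand_eye" (4x4, takes a point from camera to tool coordinates, whose origin is the TCP and whose axes are the flange's). Camera axes: x right, y down, z forward; pixel columns grow to the right and rows downward; lengths in m; the calibration is good to about 2 mm. A picture is of the moment at which its call begins: read the wrist's pose just before it. camera_params takes no time and is no camera call.
- finish_job(): hands the job in; it is judged then, once.
Trained networks look in the newest picture that a camera, given by its name, has taken for a name from the list of things; names that differ only in an ending like _2 or _b are one class to them, and where a whole thing is asked for, a point or a joint stands for the part that bears it (a point fixed in the world has none). Each returns a list of dicts, best first, with "score" (0 to 1); they miss things now and then, are a little off and sometimes report something else, mostly with a low value. They report only what shows in the picture. A call takes as long as a camera call. They do not tell look-alikes from the thing itself.
- recognise(query, camera): "position" ([x, y, z] in m, in world coordinates, good to about 4 mm: the middle of the surface that is visible of it).
- regions_of(query, camera): "pixels" (400x640 bool, what is visible of it).
- landmark_of(query, camera): "position" ([x, y, z] in m, in world coordinates, good to about 4 mm: a listed point, or the origin of a listed thing).
The state is a dict: "t": time; "q": joint angles; "joint_vel": joint speeds; "joint_torque": joint torques, N m; "eef_pos": TCP position; "ee_rot": TCP orientation; "contact_force": force on the tool from outside, world axes, zero at the start; "wrist_torque": the same for the moment, N m; "opening": finger opening in m; "finger_force": force on a finger pad.
Only numpy, scipy, OpenCV 4.12 (cv2) and the standard library are available. Lean on these libraries where they do the work, as an engineer would, in place of code of your own. Each camera call takes 0.05 s, during which the arm holds its last target. There are 200 camera calls.

## Task

One of the two big slotted screws on the lint-filter cassette's cover is still unlocked. Take the key from its rest, put its blade in that screw's slot and turn the screw clockwise until it stops, with the slot pointing at its two ribs like the other's; then hang the key back in its rest, upright, and let go. Do not touch the screws with the gripper, leave the other screw locked and the other things on the worktop where they are.

Things in the scene. Friction and masses are not known exactly. Their poses are not given: they have to be found in the camera images.
- cassette: fixed white and grey plastic filter cassette, 166 (x) x 306 (y) x 55 mm high, lying flat on the worktop; origin at the centre of its underside, z up. Two screws sit on its cover 90 mm either side of the middle along its y axis
- screw_a: fixed round white bezel (56 mm across, 2 mm high) on the cover, carrying a steel slotted head; origin on its axis on the cover's top, 55 mm above the worktop; z up. Two grey ribs, 3 mm high, beside it along its x axis, show the locked direction of the slot. This is the screw that starts unlocked; it may be at either place
- screw_b: the same as screw_a, at the other place; it starts locked and must stay so
- screw_a_head (a joint): turn of screw_a's head, rad, growing clockwise seen from above: 0 = slot along the bezel's y axis, 1.571 = locked stop, slot along the bezel's x axis, pointing at the ribs. Starts at 0.25 to 0.75. Stays where it is left; friction about 0.04 N m
- screw_b_head (a joint): the same for screw_b; starts locked at about 1.57
- screw_a_slot (a point): centre of the floor of screw_a's slot; turns with the head. The slot runs along this point's y axis, right across the 44 mm wide steel head and open at both ends; 8 mm wide, 8 mm deep, floor 60 mm above the worktop. The blade has 2 mm of play either side in it, so the key turns some 0.15 rad before it drives the head
- screw_b_slot (a point): the same for screw_b
- rest: fixed white plastic key rest on a 100 mm square foot 4 mm thick: a 72 mm square block, 56 mm high, with a 36 mm square upright hole down its middle; origin at the centre of its underside
- key: loose upright slot key, about 90 g; origin at the middle of the blade's lower edge, z up. Going up: steel blade 26 (x) x 4 (y) mm to z = 14; shaft 14 mm across to z = 50; round black collar 56 mm across, z = 50 to 56; black paddle 42 (x) x 16 (y) mm, z = 56 to 104, gripped across y. It hangs in the rest by its collar, origin 6 mm above the worktop; any yaw fits
- pin_cover: wooden clothespin, 72 x 15 x 10 mm, lying on the cover between the screws; bystander
- jar: jar with metal cap, 72 mm wide, 100 mm high, on the worktop; bystander; origin under its centre
- scoop: white measuring cup with a handle, 70 mm wide, 60 mm high, on the worktop; bystander; origin under its centre
- brush: hand brush lying on the worktop between the rest and the cassette; bystander
Mind the look-alikes: they are no part of the job. There is more than one size of the key; the one meant has the size given above. Leave any pink look-alike of the rest alone.

How it is judged:
By the outcome, as a careful person would: the job done as asked, in the order asked, and still so for the second after the job is handed in, with the robot touching nothing.
It also fails if it takes over 43 s, if anything falls off the work surface, if the arm or the gripper's body presses on something with over 40 N, if the wrist force passes 120 N, or if a joint passes its speed limit or range.

## Working session

There is one attempt and no reset: what is moved stays moved. The work goes in short steps, Python scripts to look and compute and a tool call to move; the robot and the scene stay as the last step left them, time stands still between calls to the robot, and variables do not carry over. Pictures are saved under pics/ and viewed, at most 10 in all, crops included, and the job is handed in when it is done.

Besides the shell and the picture viewer there is one more tool, called after ">>>" by a JSON object that holds its "api" and its "payload", one argument or row to a line. move_arm: Moves the arm, as the interface text tells. Its arguments: {"type":"object","properties":{"plan":{"type":"array"},"newtons":{"type":"number"}},"required":["plan"]}

```bash
mkdir -p pics; cat > h.py <<'E'
import numpy as np,cv2
from station import *
def world(cam,depth,mask=None):
    p=camera_params(cam);K=np.array(p["K"])
    v,u=np.indices(depth.shape);z=depth
    P=np.stack([(u-K[0,2])/K[0,0]*z,(v-K[1,2])/K[1,1]*z,z],-1)
    if "hand_eye" in p:
        from scipy.spatial.transform import Rotation as R
        s=read_state();H=np.array(p["hand_eye"]);P=P@H[:3,:3].T+H[:3,3]
        return P@R.from_quat(s["ee_rot"]).as_matrix().T+s["eef_pos"]
    R_=cv2.Rodrigues(np.array(p["rvec"],float))[0]
    return (P-np.array(p["tvec"]).ravel())@R_
E
python3 - <<'E'
from h import *
s=read_state();print(s)
for c in("scene","side"):
    im,d=capture(c);cv2.imwrite(f"pics/{c}0.png",im);np.save(c+"0.npy",d)
    for q in("key","rest","screw_a","screw_a_slot","cassette","jar","scoop","brush","pin_cover"):
        print(c,q,[(np.round(r["position"],3).tolist(),round(r["score"],2)) for r in landmark_of(q,c)])
E
```

```text
{'t': 0.0, 'q': array([ 1.28961389e+00,  3.53667031e-01,  1.63412864e+00, -1.15051094e-06,
        1.15518722e+00, -2.39493996e-03]), 'joint_vel': array([ 0.0002218 ,  0.00055759,  0.00094879,  0.00090655, -0.0007463 ,
        0.00036847]), 'joint_torque': array([-1.80972864e-03, -6.05269074e+01, -3.42062330e+01, -2.34484205e-04,
        9.73709277e-03,  7.88036303e-08]), 'eef_pos': array([0.17186735, 0.60044083, 0.24755222]), 'ee_rot': array([ 1.38942503e-01,  9.90300206e-01, -6.88213506e-04, -9.77086578e-05]), 'contact_force': array([-0.29420633, -0.16042875,  0.12699664]), 'wrist_torque': array([-0.01275395,  0.06851122, -0.01025605]), 'finger_force': 0.0, 'opening': 0.08563900424102172}
scene key [([0.496, -0.328, 0.009], 0.79), ([0.375, -0.355, 0.001], 0.77), ([0.478, -0.45, 0.003], 0.65), ([0.715, -0.174, 0.003], 0.43)]
scene rest [([0.595, -0.542, 0.002], 0.84), ([0.497, -0.328, -0.005], 0.61)]
scene screw_a [([0.551, 0.148, 0.054], 0.79), ([0.536, -0.036, 0.057], 0.74)]
scene screw_a_slot [([0.533, -0.037, 0.062], 0.64)]
scene cassette [([0.543, 0.053, -0.004], 0.82), ([0.55, 0.148, 0.055], 0.38)]
scene jar [([0.716, -0.175, 0.002], 0.93)]
scene scoop [([0.658, -0.33, 0.002], 0.73)]
scene brush [([0.502, -0.186, 0.0], 0.82), ([0.536, -0.038, 0.055], 0.22)]
scene pin_cover [([0.561, 0.058, 0.055], 0.43)]
side key [([0.377, -0.356, -0.001], 0.83), ([0.475, -0.454, -0.003], 0.78), ([0.497, -0.331, 0.003], 0.77)]
side rest [([0.495, -0.329, 0.002], 0.69), ([0.591, -0.544, -0.0], 0.66)]
side screw_a [([0.553, 0.141, 0.058], 0.76), ([0.535, -0.031, 0.053], 0.75)]
side screw_a_slot [([0.537, -0.032, 0.06], 0.65)]
side cassette [([0.548, 0.057, -0.005], 0.7), ([0.553, 0.147, 0.058], 0.66)]
side jar [([0.72, -0.174, -0.001], 0.76)]
side scoop [([0.663, -0.327, 0.001], 0.92)]
side brush [([0.504, -0.185, -0.001], 0.71)]
side pin_cover [([0.561, 0.061, 0.056], 0.69)]
```

View pics/scene0.png

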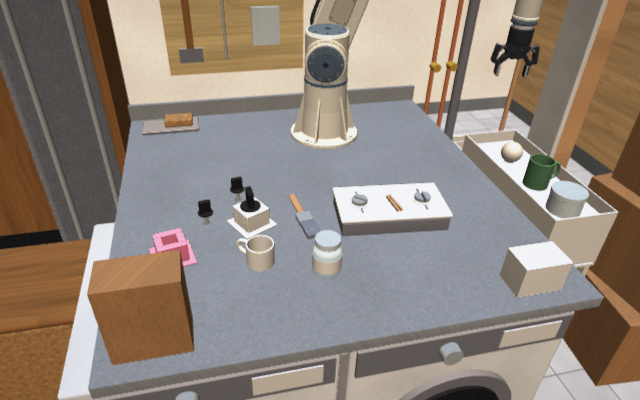

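View pics/side0.png

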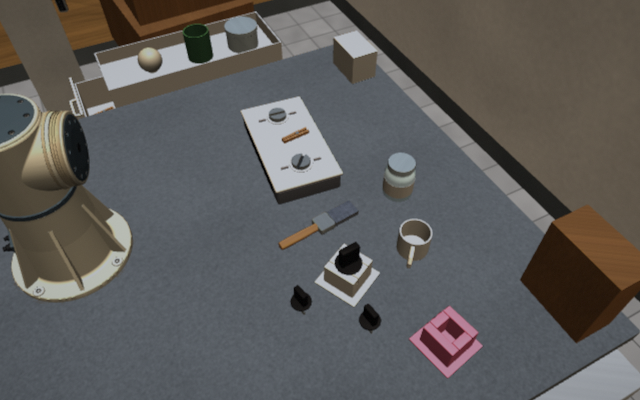

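Scene view: the white rest with a large key is at about (250,213), the smaller look-alike keys stand at (205,208) and (237,185), and the pink rest is at (172,247). The screw nearer the rest at (360,200) has its slot askew to its ribs, while the other at (423,197) is locked. The side view agrees: askew at (300,160), locked at (278,115).

```bash
python3 - <<'E'
from h import *
print(np.round(camera_params("wrist")["hand_eye"],3),np.array(camera_params("wrist")["K"]).round(0).tolist(),finger_overhang)
for c in("scene","side"):
    W=world(c,np.load(c+"0.npy"))
    for x,y in((.496,-.329),(.376,-.355),(.476,-.452)):
        m=(np.hypot(W[...,0]-x,W[...,1]-y)<.04)&(W[...,2]>.05)
        Q=W[m];print(c,x,y,len(Q),Q[:,2].max().round(3),np.median(Q[:,:2],0).round(3))
        t=Q[Q[:,2]>Q[:,2].max()-.012]
        print("  top",t.mean(0).round(3),cv2.minAreaRect(t[:,:2].astype(np.float32)))
E
```

```text
[[ 0.001 -0.946 -0.323  0.084]
 [ 1.     0.001 -0.001 -0.001]
 [ 0.002 -0.323  0.946 -0.125]
 [ 0.     0.     0.     1.   ]] [[296.0, 0.0, 319.0], [0.0, 296.0, 198.0], [0.0, 0.0, 1.0]] 0.017
scene 0.496 -0.329 484 0.115 [ 0.512 -0.332]
  top [ 0.5   -0.331  0.109] ((0.4980663061141968, -0.3303242325782776), (0.04700100049376488, 0.0156907569617033), 3.9039862155914307)
scene 0.376 -0.355 117 0.081 [ 0.382 -0.356]
  top [ 0.381 -0.356  0.075] ((0.3804475665092468, -0.3559166193008423), (0.01504792645573616, 0.0289723202586174), 7.385046005249023)
scene 0.476 -0.452 131 0.081 [ 0.481 -0.451]
  top [ 0.48  -0.451  0.076] ((0.47872984409332275, -0.45125851035118103), (0.01587272807955742, 0.030351608991622925), 14.48403263092041)
side 0.496 -0.329 1013 0.113 [ 0.49  -0.341]
  top [ 0.495 -0.336  0.108] ((0.4954811632633209, -0.3344826400279999), (0.042051371186971664, 0.016558341681957245), 3.4331741333007812)
side 0.376 -0.355 180 0.082 [ 0.376 -0.363]
  top [ 0.377 -0.361  0.077] ((0.37731146812438965, -0.35963112115859985), (0.011797303333878517, 0.0327787771821022), 8.367859840393066)
side 0.476 -0.452 204 0.082 [ 0.473 -0.458]
  top [ 0.475 -0.456  0.077] ((0.47582072019577026, -0.45482122898101807), (0.013018337078392506, 0.03154263645410538), 8.827256202697754)
```

```bash
cat >> h.py <<'E'
def yaw():
    x,y,z,w=read_state()["ee_rot"]
    return np.arctan2(2*(x*y+z*w),1-2*(y*y+z*z))
def plan(tgts,claw,p=None,a=None):
    """tgts: list of (x,y,z,psi,n rows); prints flat rows, cm/rad in tool axes (tool pointing down)"""
    p=np.array(read_state()["eef_pos"]) if p is None else np.array(p,float); a=yaw() if a is None else a
    out=[]
    for x,y,z,psi,n in tgts:
        p0=p.copy();a0=a;g=np.array([x,y,z])
        for k in range(1,n+1):
            f=k/n; 
            w=p0+(g-p0)*f; d=w-p; t=round(-(a0+(psi-a0)*f-a),3)
            X=np.array([np.cos(a),np.sin(a),0]);Y=np.array([np.sin(a),-np.cos(a),0])
            s=[round(d@X*100,2),round(d@Y*100,2),round(-d[2]*100,2)]
            p=p+(s[0]*X+s[1]*Y)/100-[0,0,s[2]/100];a-=t
            out+=[claw,*s,0,0,t]
    print(len(out)//7,"rows",out,"end",p.round(4),round(a,3))
E
python3 - <<'E'
from h import *
print(yaw())
plan([(.535,-.035,.24,1.0,16)],1)
E
```

```text
2.8628221809947507
16 rows [1, np.float64(-3.27), np.float64(-3.2), np.float64(0.05), 0, 0, np.float64(0.116), 1, np.float64(-3.63), np.float64(-2.79), np.float64(0.05), 0, 0, np.float64(0.117), 1, np.float64(-3.92), np.float64(-2.36), np.float64(0.05), 0, 0, np.float64(0.116), 1, np.float64(-4.17), np.float64(-1.88), np.float64(0.06), 0, 0, np.float64(0.117), 1, np.float64(-4.36), np.float64(-1.38), np.float64(0.05), 0, 0, np.float64(0.116), 1, np.float64(-4.5), np.float64(-0.87), np.float64(0.05), 0, 0, np.float64(0.117), 1, np.float64(-4.56), np.float64(-0.34), np.float64(0.05), 0, 0, np.float64(0.116), 1, np.float64(-4.57), np.float64(0.19), np.float64(0.05), 0, 0, np.float64(0.116), 1, np.float64(-4.52), np.float64(0.72), np.float64(0.05), 0, 0, np.float64(0.117), 1, np.float64(-4.41), np.float64(1.24), np.float64(0.06), 0, 0, np.float64(0.116), 1, np.float64(-4.23), np.float64(1.74), np.float64(0.05), 0, 0, np.float64(0.117), 1, np.float64(-4.0), np.float64(2.23), np.float64(0.05), 0, 0, np.float64(0.116), 1, np.float64(-3.71), np.float64(2.67), np.float64(0.05), 0, 0, np.float64(0.117), 1, np.float64(-3.38), np.float64(3.09), np.float64(0.05), 0, 0, np.float64(0.116), 1, np.float64(-3.0), np.float64(3.46), np.float64(0.05), 0, 0, np.float64(0.116), 1, np.float64(-2.57), np.float64(3.78), np.float64(0.06), 0, 0, np.float64(0.117)] end [ 0.535 -0.035  0.24 ] 1.0
```

>>> {"api": "move_arm", "payload": {
  "plan": [1,-3.3,-3.2,0.05,0,0,0.116,1,-3.6,-2.8,0.05,0,0,0.116,1,-3.9,-2.4,0.05,0,0,0.116,1,-4.2,-1.9,0.05,0,0,0.116,1,-4.4,-1.4,0.05,0,0,0.116,1,-4.5,-0.9,0.05,0,0,0.116,1,-4.6,-0.3,0.05,0,0,0.116,1,-4.6,0.2,0.05,0,0,0.116,1,-4.5,0.7,0.05,0,0,0.116,1,-4.4,1.2,0.05,0,0,0.116,1,-4.2,1.7,0.05,0,0,0.116,1,-4.0,2.2,0.05,0,0,0.116,1,-3.7,2.7,0.05,0,0,0.116,1,-3.4,3.1,0.05,0,0,0.116,1,-3.0,3.5,0.05,0,0,0.116,1,-2.6,3.8,0.05,0,0,0.116,1,0,0,0,0,0,0]
}}

```text
t: 3.12
eef_pos: [0.5382, -0.038, 0.2402]
ee_rot: [0.877, 0.481, 0.0, 0.0]
contact_force: [-0.5, 0.8, -0.6]
opening: 0.0853
finger_force: 0.0
```

```bash
sed -i 's/s=\[round(d@X\*100,2),round(d@Y\*100,2),round(-d\[2\]\*100,2)\]/s=[round(float(v),2) for v in (d@X*100,d@Y*100,-d[2]*100)]/; s/t=round(-(a0+(psi-a0)\*f-a),3)/t=round(float(-(a0+(psi-a0)*f-a)),3)/' h.py
cat > look.py <<'E'
from h import *
import sys
n=sys.argv[1]
s=read_state();print(s["t"],s["eef_pos"].round(4),yaw().round(3),s["ee_rot"].round(4),s["q"].round(2))
im,d=capture("wrist");W=world("wrist",d);cv2.imwrite(f"pics/{n}.png",im);np.save(n+".npy",W);cv2.imwrite
for q in sys.argv[2:]:
    for r in landmark_of(q,"wrist"): print(q,np.round(r["position"],4).tolist(),round(r["score"],2))
E
python3 look.py w1 screw_a screw_a_slot
```

```text
3.125 [ 0.5382 -0.038   0.2402] 1.003 [8.769e-01 4.806e-01 2.000e-04 4.000e-04] [-0.07  0.23  1.83 -0.    1.09  0.5 ]
screw_a [0.5541, 0.1434, 0.0528] 0.79
screw_a [0.5285, -0.0305, 0.0551] 0.62
screw_a_slot [0.5301, -0.0294, 0.0589] 0.58
```

View pics/w1.png

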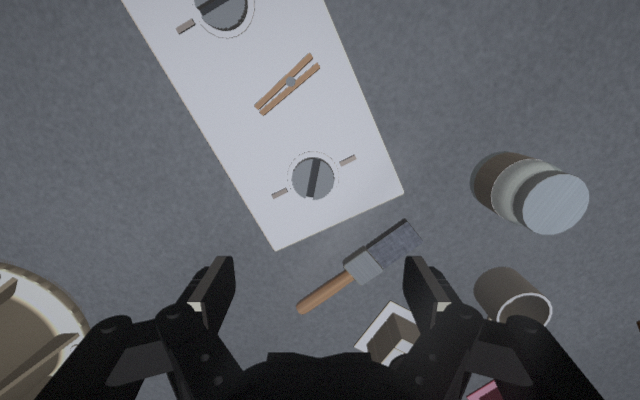

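The wrist view shows the near screw at (313,180), its slot about 10° off the image vertical, with ribs at (280,193) and (348,160). The locked screw is at the top, about (225,8), with its slot pointing at its rib. I'll measure the near screw precisely from depth.

```bash
python3 - <<'E'
from h import *
W=np.load("w1.npy");im=cv2.imread("pics/w1.png")
sub=(slice(140,225),slice(265,360))
w=W[sub];g=cv2.cvtColor(im,cv2.COLOR_BGR2GRAY)[sub]
z=w[...,2];print(np.histogram(z,bins=np.arange(.05,.075,.002)))
head=z>.0635
# keep largest around center
r=np.hypot(w[...,0]-.533,w[...,1]+.032)
H=w[head&(r<.035)];print("head",len(H),H.mean(0).round(4))
c,rad=cv2.minEnclosingCircle(H[:,:2].astype(np.float32));print("circ",c,rad)
bez=w[(z>.0555)&(r<.04)];print("bez med",bez.mean(0).round(4))
S=w[(z<.0635)&(r<.017)];print("slot",len(S),S.mean(0).round(4))
u,s,v=np.linalg.svd(S[:,:2]-S[:,:2].mean(0));print("ang",np.arctan2(v[0,1],v[0,0])%np.pi,s)
D=w[(g<95)&(r<.019)];D=D[:,:2];u,s,v=np.linalg.svd(D-D.mean(0));print("dark",len(D),D.mean(0).round(4),np.arctan2(v[0,1],v[0,0])%np.pi,s)
# ribs: gray pixels on cover
R=w[(g<150)&(r>.029)&(r<.055)&(abs(z-.057)<.004)][:,:2]
u,s,v=np.linalg.svd(R-R.mean(0));print("ribs",len(R),R.mean(0).round(4),np.arctan2(v[0,1],v[0,0]),s)
cv2.imwrite("pics/w1c.png",cv2.resize(im[sub],None,fx=6,fy=6,interpolation=cv2.INTER_NEAREST))
E
```

```text
(array([  10, 2423, 3545,  497,  259,   69,   21,   66,  906,  101,    0,
          0]), array([0.05 , 0.052, 0.054, 0.056, 0.058, 0.06 , 0.062, 0.064, 0.066,
       0.068, 0.07 , 0.072, 0.074]))
head 1080 [ 0.5323 -0.032   0.0671]
circ (0.5321062207221985, -0.03251443803310394) 0.022700272500514984
bez med [ 0.5336 -0.0309  0.0627]
slot 234 [ 0.533  -0.0315  0.0595]
ang 0.8165541505867013 [0.15052004 0.03526235]
dark 262 [ 0.5331 -0.0317] 0.8144521147840966 [0.17645287 0.03727094]
ribs 158 [ 0.5331 -0.0324] 3.037681460025528 [0.5154846  0.01875203]
```

View pics/w1c.png

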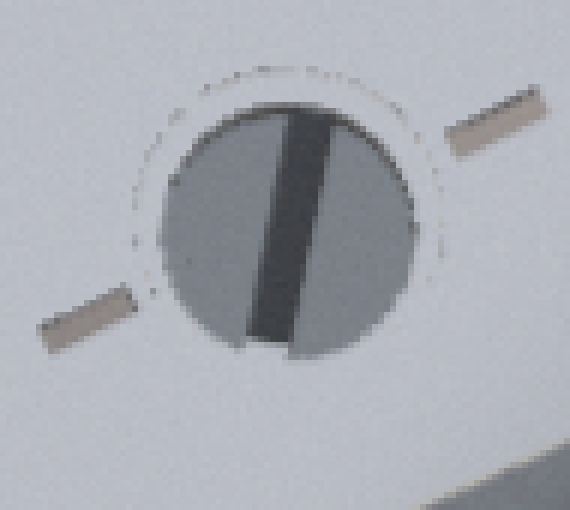

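The crop shows the slot running from (308,110) to (270,340), and ribs at (88,318) and (497,122). Slot angle is 0.816 rad, locked direction −0.104 rad, screw axis about (0.5327,−0.032). Next, the key.

```bash
python3 -c "
from h import *
plan([(.495,-.332,.235,.07,8)],1)"
```

```text
8 rows [1, -3.41, 1.54, 0.06, 0, 0, 0.117, 1, -3.21, 1.94, 0.07, 0, 0, 0.117, 1, -2.96, 2.29, 0.06, 0, 0, 0.118, 1, -2.67, 2.62, 0.07, 0, 0, 0.117, 1, -2.35, 2.92, 0.06, 0, 0, 0.117, 1, -1.99, 3.18, 0.06, 0, 0, 0.117, 1, -1.6, 3.38, 0.07, 0, 0, 0.117, 1, -1.2, 3.55, 0.06, 0, 0, 0.117] end [ 0.495 -0.332  0.235] 0.07
```

>>> {"api": "move_arm", "payload": {
  "plan": [1,-3.4,1.5,0.06,0,0,0.117,1,-3.2,1.9,0.06,0,0,0.117,1,-3.0,2.3,0.06,0,0,0.117,1,-2.7,2.6,0.06,0,0,0.117,1,-2.3,2.9,0.06,0,0,0.117,1,-2.0,3.2,0.06,0,0,0.117,1,-1.6,3.4,0.06,0,0,0.117,1,-1.2,3.6,0.06,0,0,0.117,1,0,0,0,0,0,0]
}}

```text
t: 4.4
eef_pos: [0.4947, -0.3333, 0.2355]
ee_rot: [0.999, 0.035, -0.0, 0.0]
contact_force: [-0.5, 0.2, 0.1]
opening: 0.0849
finger_force: 0.0
```

```bash
python3 look.py w2 key rest; python3 - <<'E'
from h import *
W=np.load("w2.npy");Q=W.reshape(-1,3)
r=np.hypot(Q[:,0]-.497,Q[:,1]+.332)
for lo,hi,rr in((.1,.118,.04),(.052,.066,.035),(.002,.008,.08)):
    t=Q[(Q[:,2]>lo)&(Q[:,2]<hi)&(r<rr)];print(lo,len(t),t.mean(0).round(4),cv2.minAreaRect(t[:,:2].astype(np.float32)))
E
```

```text
4.4 [ 0.4947 -0.3333  0.2355] 0.07 [ 9.994e-01  3.490e-02 -0.000e+00  1.000e-04] [-0.6   0.32  1.71 -0.    1.11  0.91]
key [0.4967, -0.3297, 0.0069] 0.87
key [0.3743, -0.3601, -0.0011] 0.64
key [0.4781, -0.4509, -0.0005] 0.62
rest [0.499, -0.3292, 0.0016] 0.86
rest [0.5941, -0.547, 0.0005] 0.7
0.1 814 [ 0.4978 -0.3305  0.1085] ((0.4966104328632355, -0.33047327399253845), (0.041073814034461975, 0.015998177230358124), 4.787952423095703)
0.052 2459 [ 0.502  -0.3321  0.0584] ((0.4975641965866089, -0.33221176266670227), (0.06785517930984497, 0.06862702965736389), 2.180426597595215)
0.002 1799 [ 0.521  -0.3333  0.0032] ((0.4966380000114441, -0.3296527862548828), (0.09938223659992218, 0.09989524632692337), 26.955448150634766)
```

View pics/w2.png

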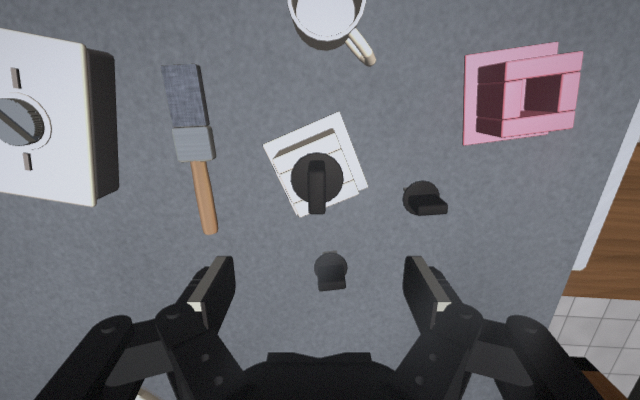

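The wrist view shows the full-size key at (317,185) hanging in the white rest with its paddle upright. The small keys at (425,200) and (330,270), and the pink rest at (520,90), stay clear of the grasp.

```bash
python3 -c "
from h import *
plan([(.4967,-.3305,.15,.078,4),(.4967,-.3305,.09,.078,3)],.6)"
```

```text
7 rows [0.6, 0.04, -0.01, 2.14, 0, 0, -0.001, 0.6, 0.05, -0.01, 2.13, 0, 0, -0.001, 0.6, 0.04, -0.02, 2.14, 0, 0, -0.002, 0.6, 0.04, -0.01, 2.14, 0, 0, -0.001, 0.6, 0.0, 0.0, 2.0, 0, 0, 0.0, 0.6, 0.0, 0.0, 2.0, 0, 0, 0.0, 0.6, 0.0, 0.0, 2.0, 0, 0, 0.0] end [ 0.4967 -0.3305  0.09  ] 0.078
```

```bash
python3 - <<'E'
from h import *
for i in range(2):
    s=read_state();print(s["t"],s["eef_pos"].round(4),yaw().round(4),abs(s["joint_vel"]).max().round(4))
    im,d=capture("wrist");Q=world("wrist",d).reshape(-1,3)
    r=np.hypot(Q[:,0]-.497,Q[:,1]+.332)
    t=Q[(Q[:,2]>.1)&(Q[:,2]<.118)&(r<.04)];print(cv2.minAreaRect(t[:,:2].astype(np.float32)),np.percentile(t[:,2],80))
    t=Q[(Q[:,2]>.002)&(Q[:,2]<.008)&(r<.08)];print(cv2.minAreaRect(t[:,:2].astype(np.float32)))
E
```

```text
4.55 [ 0.495  -0.3311  0.2355] 0.0733 0.0071
((0.49632710218429565, -0.33153092861175537), (0.04184852913022041, 0.015464629046618938), 4.660728454589844) 0.10960576291010371
((0.5010261535644531, -0.3393869996070862), (0.09935928881168365, 0.1186688095331192), 26.798078536987305)
4.6 [ 0.4951 -0.3311  0.2355] 0.0734 0.0029
((0.496319979429245, -0.3316882252693176), (0.041768141090869904, 0.015424436889588833), 4.640635013580322) 0.10959332057322715
((0.49668392539024353, -0.3311748504638672), (0.09956765174865723, 0.09976823627948761), 26.838621139526367)
```

>>> {"api": "move_arm", "payload": {
  "plan": [0.6,0.12,0.07,2.2,0,0,-0.008,0.6,0,0,2.2,0,0,0,0.6,0,0,2.2,0,0,0,0.6,0,0,2.2,0,0,0,0.6,0,0,2.2,0,0,0,0.6,0,0,2.2,0,0,0,0.6,0,0,1.3,0,0,0,0.6,0,0,0,0,0,0,0,0,0,0,0,0,0,0,0,0,0,0,0,0,0,0,0,0,0,0,0,0,0,0,0,0,0,0,0,0,0,0,0,0],
  "newtons": 70
}}

```text
schema error: expected a multiple of 7 numbers
```

>>> {"api": "move_arm", "payload": {
  "plan": [0.6,0.12,0.07,2.2,0,0,-0.008,0.6,0,0,2.2,0,0,0,0.6,0,0,2.2,0,0,0,0.6,0,0,2.2,0,0,0,0.6,0,0,2.2,0,0,0,0.6,0,0,2.2,0,0,0,0.6,0,0,1.3,0,0,0,0.6,0,0,0,0,0,0,0,0,0,0,0,0,0,0,0,0,0,0,0,0,0,0,0,0,0,0,0,0,0,0,0,0,0,0,0,0,0,0,0,0,0],
  "newtons": 70
}}

```text
t: 6.28
eef_pos: [0.4968, -0.3336, 0.0915]
ee_rot: [0.999, 0.039, 0.001, 0.0]
contact_force: [0.1, 0.6, 6.1]
opening: 0.015
finger_force: 68.9
```

```bash
python3 -c "
from h import *
s=read_state();print(s['eef_pos'],yaw(),s['contact_force'],s['opening'],s['finger_force'])"
```

```text
[ 0.4967997  -0.33364262  0.0915463 ] 0.07870468688866221 [0.14806858 0.56098352 6.09297577] 0.014985009330432826 68.93959879875183
```

```bash
python3 -c "
from h import *
plan([(.4968,-.3325,.225,.079,5),(.481,-.087,.225,.816,9)],0)"
```

```text
14 rows [0, 0.0, -0.02, -2.67, 0, 0, -0.0, 0, 0.0, -0.03, -2.67, 0, 0, -0.0, 0, 0.01, -0.02, -2.67, 0, 0, -0.0, 0, -0.0, -0.02, -2.67, 0, 0, -0.0, 0, -0.0, -0.02, -2.67, 0, 0, -0.0, 0, 0.04, -2.73, 0.0, 0, 0, -0.082, 0, 0.26, -2.72, 0.0, 0, 0, -0.082, 0, 0.49, -2.7, 0.0, 0, 0, -0.082, 0, 0.7, -2.64, 0.0, 0, 0, -0.082, 0, 0.92, -2.57, 0.0, 0, 0, -0.082, 0, 1.13, -2.49, 0.0, 0, 0, -0.082, 0, 1.32, -2.39, 0.0, 0, 0, -0.081, 0, 1.52, -2.28, 0.0, 0, 0, -0.082, 0, 1.69, -2.14, 0.0, 0, 0, -0.082] end [ 0.481  -0.0871  0.225 ] 0.816
```

>>> {"api": "move_arm", "payload": {
  "plan": [0,0,0,-1.5,0,0,0,0,0,0,-2.5,0,0,0,0,0,0,-3.0,0,0,0,0,0,0,-3.0,0,0,0,0,0,0,-2.4,0,0,0,0,0,0,-1.0,0,0,0,0,0.1,-2.7,0,0,0,-0.082,0,0.3,-2.7,0,0,0,-0.082,0,0.5,-2.7,0,0,0,-0.082,0,0.7,-2.6,0,0,0,-0.082,0,0.9,-2.6,0,0,0,-0.082,0,1.1,-2.5,0,0,0,-0.082,0,1.3,-2.4,0,0,0,-0.082,0,1.5,-2.3,0,0,0,-0.082,0,1.7,-2.1,0,0,0,-0.082,0,0,0,0,0,0,0,0,0,0,0,0,0,0,0,0,0,0,0,0,0]
}}

```text
t: 8.52
eef_pos: [0.4808, -0.0893, 0.2244]
ee_rot: [0.918, 0.396, -0.0, 0.0]
contact_force: [0.5, -0.4, -2.0]
opening: 0.0154
finger_force: 68.4
```

```bash
cat > meas.py <<'E'
from h import *
import sys
n=sys.argv[1]
s=read_state();print(s["t"],s["eef_pos"].round(4),yaw().round(4),abs(s["joint_vel"]).max().round(4),s["opening"],s["finger_force"])
im,d=capture("wrist");w=world("wrist",d);cv2.imwrite(f"pics/{n}.png",im);np.save(n+".npy",w)
g=cv2.cvtColor(im,cv2.COLOR_BGR2GRAY);z=w[...,2]
r=np.hypot(w[...,0]-.533,w[...,1]+.032)
H=w[(z>.0635)&(z<.072)&(r<.03)]
print("head",len(H),cv2.minEnclosingCircle(H[:,:2].astype(np.float32)))
for nm,m in(("slot",(z<.0635)&(z>.05)&(r<.017)),("dark",(g<95)&(r<.018)&(z<.072)&(z>.05)),("ribs",(g<150)&(r>.031)&(r<.055)&(abs(z-.057)<.004))):
    S=w[m][:,:2]
    if len(S)>5:
        u,t,v=np.linalg.svd(S-S.mean(0));print(nm,len(S),S.mean(0).round(4),np.arctan2(v[0,1],v[0,0])%np.pi,t.round(3))
E
python3 meas.py w3
```

```text
8.525 [ 0.4808 -0.0893  0.2244] 0.8153 0.0023 0.015436367776025526 68.37373852729797
head 1493 ((0.5329104065895081, -0.03409641608595848), 0.02249336615204811)
slot 339 [ 0.5344 -0.0329] 0.8144907605652865 [0.177 0.044]
dark 345 [ 0.5345 -0.0326] 0.8032275544447134 [0.186 0.043]
ribs 6 [ 0.5437 -0.0356] 3.0220921148598405 [0.074 0.003]
```

View pics/w3.png

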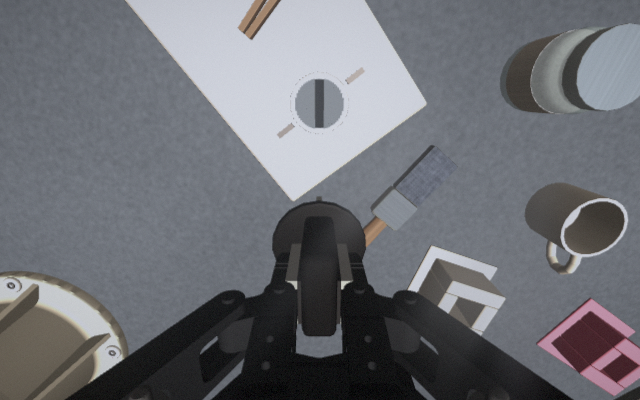

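The wrist view shows the slot at (320,103) vertical in the image, in line with the held paddle at (320,270). The blade tip shows at (319,199) beyond the collar, so the blade is parallel to the slot and centred.

>>> {"api": "move_arm", "payload": {
  "plan": [0,0.9,0.02,0,0,0,0,0,1.7,0,0,0,0,0,0,2.0,0,0,0,0,0,0,1.8,0,0.5,0,0,0,0,0.9,0,1.0,0,0,0,0,0.3,0,1.5,0,0,0,0,0,0,1.5,0,0,0,0,0,0,1.2,0,0,0,0,0,0,0.7,0,0,0,0,0,0,0,0,0,0,0,0,0,0,0,0,0]
}}

```text
t: 9.95
eef_pos: [0.5332, -0.0335, 0.1609]
ee_rot: [0.918, 0.397, 0.0, 0.0]
contact_force: [-0.3, 0.1, -1.4]
opening: 0.0153
finger_force: 68.4
```

```bash
python3 - <<'E'
from h import *
s=read_state();print(s["t"],s["eef_pos"].round(4),yaw().round(4),abs(s["joint_vel"]).max().round(4),s["contact_force"].round(2))
a=yaw();d=np.array([.5331,-.0338])-s["eef_pos"][:2]
print("tool x",d@[np.cos(a),np.sin(a)],"tool y",d@[np.sin(a),-np.cos(a)])
W=np.load("w3.npy")[205:225,285:350,2];print("collar z rel TCP",np.median(W)-.2244)
for c in("side",):
    im,_=capture(c);cv2.imwrite("pics/s1.png",cv2.resize(im[80:230,200:400],None,fx=4,fy=4,interpolation=cv2.INTER_CUBIC))
E
```

```text
9.95 [ 0.5332 -0.0335  0.1609] 0.8166 0.0044 [-0.34  0.11 -1.45]
tool x -0.0003342728565799907 tool y 0.00012976142880548683
collar z rel TCP -0.030242186485483213
```

View pics/s1.png

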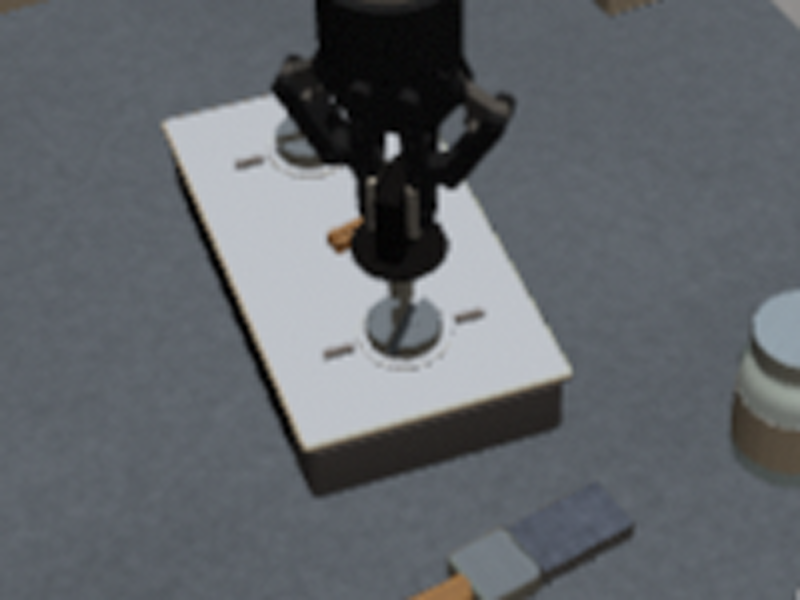

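The enlarged side view shows the blade hovering directly above the slot at (402,325) and parallel to it. Lowering it in.

>>> {"api": "move_arm", "payload": {
  "plan": [0,0,0,0.4,0,0,0,0,0,0,0.4,0,0,0,0,0,0,0.3,0,0,0,0,0,0,0.25,0,0,0,0,0,0,0,0,0,0]
}}

```text
t: 10.62
eef_pos: [0.5328, -0.0334, 0.1467]
ee_rot: [0.918, 0.397, -0.0, -0.0]
contact_force: [-0.1, -0.3, -1.4]
opening: 0.015
finger_force: 68.4
```

>>> {"api": "move_arm", "payload": {
  "plan": [0,0,0,0,0,0,0.08,0,0,0,0,0,0,0.1,0,0,0,0,0,0,0.1,0,0,0,0,0,0,0.1,0,0,0,0,0,0,0.1,0,0,0,0,0,0,0.1,0,0,0,0,0,0,0.1,0,0,0,0,0,0,0.1,0,0,0,0,0,0,0.1,0,0,0,0,0,0,0.08,0,0,0,0,0,0,0.06,0,0,0,0,0,0,0,0,0,0,0,0,0,0]
}}

```text
t: 12.25
eef_pos: [0.5331, -0.0334, 0.1471]
ee_rot: [0.995, -0.101, 0.0, 0.0]
contact_force: [-0.1, -0.8, -1.2]
opening: 0.0154
finger_force: 68.4
```

```bash
python3 -c "
from h import *
s=read_state();print(s['eef_pos'],yaw(),s['contact_force'],s['wrist_torque'])"
```

```text
[ 0.53307761 -0.03341648  0.14708204] -0.20184591241958777 [-0.12150089 -0.77433622 -1.18300647] [-0.25435996 -0.10581519  0.08299085]
```

>>> {"api": "move_arm", "payload": {
  "plan": [0,0,0,0,0,0,0.04,0,0,0,0,0,0,0.03,0,0,0,0,0,0,0]
}}

```text
t: 12.62
eef_pos: [0.533, -0.0334, 0.1471]
ee_rot: [0.991, -0.136, 0.0, 0.0]
contact_force: [-0.4, -1.0, -0.4]
opening: 0.0151
finger_force: 68.5
```

```bash
python3 -c "
from h import *
s=read_state();print(s['eef_pos'],yaw(),s['contact_force'],s['wrist_torque'])"
```

```text
[ 0.53303642 -0.03337392  0.14706778] -0.272771181404164 [-0.42048093 -0.97699619 -0.42576439] [-0.21803388 -0.08530156  0.00716624]
```

>>> {"api": "move_arm", "payload": {
  "plan": [0,0,0,0,0,0,0.04,0,0,0,0,0,0,0.04,0,0,0,0,0,0,0]
}}

```text
t: 13.0
eef_pos: [0.5331, -0.0334, 0.1471]
ee_rot: [0.985, -0.175, 0.0, 0.0]
contact_force: [1.6, -1.1, 0.2]
opening: 0.0153
finger_force: 68.6
```

```bash
python3 -c "
from h import *
s=read_state();print(s['eef_pos'],yaw(),s['contact_force'],s['wrist_torque'],s['joint_torque'][5])"
```

```text
[ 0.53306548 -0.03341626  0.14708115] -0.35155131127703615 [ 1.55880624 -1.10609512  0.24946945] [-0.25815765 -0.09281903  0.39337689] 0.7552311569452286
```

The torque rose to 0.39 N·m, so the screw is at its stop. Backing off within the play and lifting.

>>> {"api": "move_arm", "payload": {
  "plan": [0,0,0,0,0,0,-0.07,0,0,0,0,0,0,-0.06,0,0,0,0,0,0,0,0,0,0,-0.4,0,0,0,0,0,0,-0.8,0,0,0,0,0,0,-1.3,0,0,0,0,0,0,-1.8,0,0,0,0,0,0,-1.8,0,0,0,0,0,0,-1.3,0,0,0,0,-1.5,0,-0.5,0,0,0,0,-2.5,0,0,0,0,0,0,-2.5,0,0,0,0,0,0,-1.0,0,0,0,0,0,0,0,0,0,0,0,0,0,0,0,0,0,0]
}}

```text
schema error: expected a multiple of 7 numbers
```

```bash
python3 meas.py w4
```

```text
13.0 [ 0.5331 -0.0334  0.1471] -0.3516 0.0158 0.015296366101990711 68.64588975906372
head 632 ((0.5377110838890076, -0.03554249927401543), 0.021722890436649323)
slot 93 [ 0.5461 -0.0349] 2.0083858866011317 [0.022 0.02 ]
dark 126 [ 0.5463 -0.0353] 1.208716447628931 [0.035 0.026]
ribs 198 [ 0.5664 -0.0383] 3.0974584660091544 [0.313 0.175]
```

View pics/w4.png

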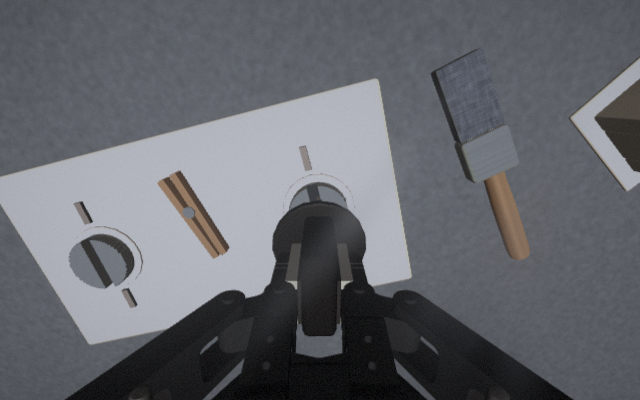

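The move was refused, so this still shows the key engaged, with the slot end at (315,190) pointing close to the rib at (305,157). Resending.

>>> {"api": "move_arm", "payload": {
  "plan": [0,0,0,0,0,0,-0.07,0,0,0,0,0,0,-0.06,0,0,0,0,0,0,0,0,0,0,-0.4,0,0,0,0,0,0,-0.8,0,0,0,0,0,0,-1.3,0,0,0,0,0,0,-1.8,0,0,0,0,0,0,-1.8,0,0,0,0,0,0,-1.3,0,0,0,0,-1.5,0,-0.5,0,0,0,0,-2.5,0,0,0,0,0,0,-2.5,0,0,0,0,0,0,-1.0,0,0,0,0,0,0,0,0,0,0,0,0,0,0,0,0,0,0,0]
}}

```text
t: 14.92
eef_pos: [0.4606, -0.0168, 0.2262]
ee_rot: [0.994, -0.111, 0.0, -0.0]
contact_force: [0.5, 0.1, -0.4]
opening: 0.0153
finger_force: 68.5
```

```bash
python3 meas.py w5
```

```text
14.925 [ 0.4606 -0.0168  0.2262] -0.2232 0.0062 0.015345564388155111 68.48671674728394
head 1464 ((0.5335156917572021, -0.03413432836532593), 0.022575782611966133)
slot 316 [ 0.5331 -0.0341] 3.033022661139853 [0.171 0.041]
dark 337 [ 0.5331 -0.0343] 3.029481072873617 [0.187 0.043]
ribs 68 [ 0.4957 -0.0305] 3.0342209814650483 [0.131 0.008]
```

View pics/w5.png

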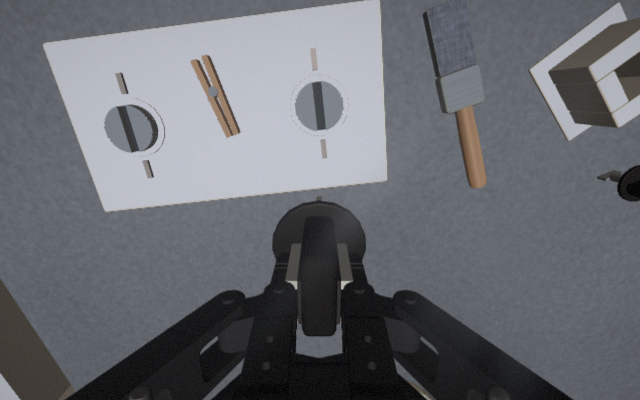

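The slot (3.033 rad) now lines up with the ribs (3.034 rad), seen at (320,105) with ribs at (313,58) and (323,148); the other screw is still locked. Returning the key.

```bash
python3 -c "
from h import *
plan([(.4967,-.3312,.226,.08,12)],0)"
```

```text
12 rows [0, 0.87, 2.49, 0.0, 0, 0, -0.025, 0, 0.81, 2.51, 0.0, 0, 0, -0.026, 0, 0.75, 2.53, 0.0, 0, 0, -0.025, 0, 0.68, 2.54, 0.0, 0, 0, -0.025, 0, 0.62, 2.57, 0.0, 0, 0, -0.025, 0, 0.55, 2.57, 0.0, 0, 0, -0.026, 0, 0.49, 2.6, 0.0, 0, 0, -0.025, 0, 0.42, 2.6, 0.01, 0, 0, -0.025, 0, 0.36, 2.61, -0.0, 0, 0, -0.025, 0, 0.29, 2.62, -0.0, 0, 0, -0.026, 0, 0.22, 2.63, -0.0, 0, 0, -0.025, 0, 0.16, 2.63, -0.0, 0, 0, -0.025] end [ 0.4967 -0.3312  0.226 ] 0.08
```

>>> {"api": "move_arm", "payload": {
  "plan": [0,0.9,2.5,0,0,0,-0.025,0,0.8,2.5,0,0,0,-0.025,0,0.7,2.5,0,0,0,-0.025,0,0.7,2.5,0,0,0,-0.025,0,0.6,2.6,0,0,0,-0.025,0,0.6,2.6,0,0,0,-0.025,0,0.5,2.6,0,0,0,-0.025,0,0.4,2.6,0,0,0,-0.025,0,0.4,2.6,0,0,0,-0.025,0,0.3,2.6,0,0,0,-0.025,0,0.2,2.6,0,0,0,-0.025,0,0.1,2.6,0,0,0,-0.025,0,0,0,0,0,0,0,0,0,0,0,0,0,0,0,0,0,0,0,0,0]
}}

```text
t: 16.85
eef_pos: [0.4953, -0.3295, 0.2258]
ee_rot: [0.999, 0.039, -0.0, -0.0]
contact_force: [-0.7, 0.3, -1.3]
opening: 0.0148
finger_force: 68.7
```

```bash
python3 -c "
from h import *
s=read_state();print(s['t'],s['eef_pos'],yaw(),abs(s['joint_vel']).max())
plan([(.4967,-.3312,.14,.08,5),(.4967,-.3312,.094,.08,4)],0)"
```

```text
16.85 [ 0.49528262 -0.32949453  0.22584151] 0.07711814565668697 0.004561176408370309
9 rows [0, 0.03, 0.04, 1.72, 0, 0, -0.001, 0, 0.02, 0.03, 1.71, 0, 0, -0.0, 0, 0.03, 0.04, 1.72, 0, 0, -0.001, 0, 0.02, 0.03, 1.72, 0, 0, -0.0, 0, 0.03, 0.04, 1.71, 0, 0, -0.001, 0, -0.0, 0.0, 1.15, 0, 0, 0.0, 0, -0.0, 0.0, 1.15, 0, 0, 0.0, 0, -0.0, 0.0, 1.15, 0, 0, 0.0, 0, -0.0, 0.0, 1.15, 0, 0, 0.0] end [ 0.4967 -0.3312  0.094 ] 0.08
```

>>> {"api": "move_arm", "payload": {
  "plan": [0,0.05,0.06,1.0,0,0,0,0,0.05,0.06,2.0,0,0,0,0,0.04,0.05,2.2,0,0,0,0,0,0,2.2,0,0,0,0,0,0,2.2,0,0,0,0,0,0,1.8,0,0,0,0,0,0,1.2,0,0,0,0,0,0,0.6,0,0,0,0,0,0,0.1,0,0,0,0,0,0,0,0,0,0]
}}

```text
t: 18.1
eef_pos: [0.4971, -0.332, 0.0935]
ee_rot: [0.999, 0.038, 0.0, 0.0]
contact_force: [-0.6, -0.3, -1.9]
opening: 0.015
finger_force: 68.7
```

>>> {"api": "move_arm", "payload": {
  "plan": [0,0,0,0.15,0,0,0,0,0,0,0,0,0,0,0.3,0,0,0,0,0,0,0.5,0,0,0,0,0,0,0.7,0,0,0,0,0,0,0.7,0,0,0,0,0,0,0.7,0,0,0,0,0,0,0.7,0,0,-1.0,0,0,0,0.7,0,0,-2.0,0,0,0,0.7,0,0,-3.0,0,0,0,0.7,0,0,-3.0,0,0,0,0.7,0,0,-3.0,0,0,0,0.7,0,0,-2.0,0,0,0,0.7,0,0,0,0,0,0,0.7,0,0,0,0,0,0]
}}

```text
t: 19.98
eef_pos: [0.4964, -0.3315, 0.2309]
ee_rot: [0.999, 0.038, -0.0, -0.0]
contact_force: [0.0, 0.9, 0.2]
opening: 0.0599
finger_force: 0.0
```

```bash
python3 look.py w6 key rest; python3 - <<'E'
from h import *
W=np.load("w6.npy");Q=W.reshape(-1,3);r=np.hypot(Q[:,0]-.497,Q[:,1]+.332)
t=Q[(Q[:,2]>.1)&(Q[:,2]<.118)&(r<.04)];print(cv2.minAreaRect(t[:,:2].astype(np.float32)),np.percentile(t[:,2],[50,80]))
im,_=capture("side");cv2.imwrite("pics/s2.png",cv2.resize(im[60:360,200:500],None,fx=2,fy=2))
E
```

```text
19.975 [ 0.4964 -0.3315  0.2309] 0.077 [ 9.993e-01  3.840e-02 -3.000e-04 -2.000e-04] [-0.59  0.33  1.71 -0.    1.1   0.9 ]
key [0.4764, -0.451, 0.0006] 0.81
key [0.4965, -0.3342, 0.0078] 0.7
key [0.3796, -0.3569, 0.0005] 0.6
key [0.5287, -0.0325, 0.0562] 0.28
rest [0.4972, -0.3278, -0.0009] 0.81
rest [0.5982, -0.5469, 0.0023] 0.77
((0.4962833821773529, -0.3323397636413574), (0.0415748693048954, 0.015937523916363716), 4.122590065002441) [0.1084824  0.10915331]
```

View pics/s2.png

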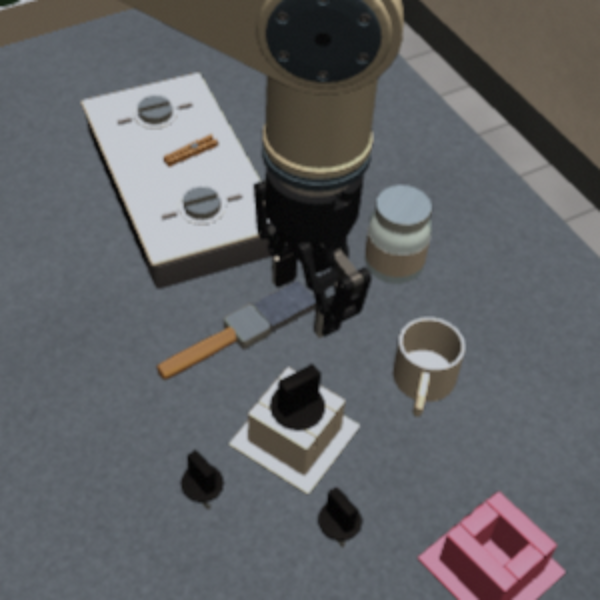

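The side view shows the key hanging upright in the white rest at (300,400). Both slots point at their ribs, at (202,203) and (155,110), the gripper is clear, and everything else is in place.

```bash
python3 -c "
from station import *
print(finish_job())"
```

```text
the job is handed in; nothing more can be done
None
```

The unlocked screw is turned to its stop with its slot in line with its ribs, the key hangs upright in the white rest and is released, and the job was handed in at about 20 s.

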